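# Put the paint markers in their case and close the lid

### The arm

A 6-joint arm with a two-finger parallel gripper is mounted at the origin on the work surface. World frame = base frame: x ahead of the robot, y to its left, z up, the work surface at z = 0. Lengths are in m, angles in rad, forces in N, time in s.
With the tool pointing down it reaches from about 0.35 to 0.725 m from the base axis. Payload 6 kg.
Tool frame: the origin (TCP) lies on the centre line of the jaws, within the pads' length; the fingertips stand 25 mm ahead of it and the grasp point (between the pads) lies 6 mm ahead of it; z points along the fingers, y is the line along which they close (so a half turn about z gives the same grasp; the last joint's range is limited). The gripper opens to 85 mm and grips with 20 to 120 N. Pads are 22 mm wide; open, the fingers measure 114 mm over their backs; the gripper's body (76 mm by 85 mm) begins 54 mm behind the grasp point. The pads swing forward as they close: fully open they stand 13 mm farther back than shut.
Start: joints at [-0.944, 0.04, 0.085, 0, -1.615, -0.334], TCP at [0.173, -0.574, 0.256] pointing down, gripper open.
Joint ranges: [-2.56, 2.56], [-1.29, 2.01], [-1.08, 1.49], [-3.29, 1.98], [-2.81, -0.18], [-2.99, 2.99]. Speed limits (rad/s): [2.57, 2.57, 3.01, 3.14, 3.14, 3.14].

### API

Orientations are given as a rotation vector (axis times angle).
In Python, from bench import sensors, read_camera, hand_in gives the robot as it stands.
- The arm moves only by the tool carry_out, never from a script. Its argument "series" is a list of rows, each a list of 7 numbers: the shift along the tool's x, y, z as a fraction of full scale, then the turn, a rotation vector about the tool's x, y, z as a fraction of full scale, then the opening, from 0 (shut) to 1 (fully open). A call has 1 to 10 rows; each row is the pose to reach, as a shift and turn from the pose commanded when the call began, along the tool's axes at that moment, turning the shorter way round; what a row does not reach only later rows make up. Full scale, the value 1, is 0.2 m for a shift and 180 degrees for a turn. A row lasts 1/12 s, in which the tool goes at most 41.7 mm and 7.16 degrees, less where a joint would pass 70% of its speed; a pose out of reach is approached as far as the arm can. A call with a number of a shift or a turn outside -1 to 1 is refused whole. A call with a gripper value outside its range is refused whole. The fingers move at their own pace and stop on an object; "newtons" is the grip in N (left out, the last holds). Time passes only in rows, so rows that repeat a pose let the fingers close. It gives the time, the measured TCP pose, the force, the opening and the grip force at its end, in the units of the state.
- sensors.observe(): the state, without advancing time (a new reading comes with each control period).
- read_camera(name): name is "scene" or "top" or "wrist"; returns a dict with "pixels" (400x640x3 uint8, blue, green, red), "camera_matrix" (3x3 intrinsics, pixels), "k1" (the pictures are not rectified: a ray, as slopes to the right and down, at radius r is drawn at 1 + k1 r^2 times it, then the intrinsics apply), "T" (4x4, takes a point from camera to world coordinates); the wrist camera has in their place "hand_eye" (4x4, takes a point from camera to tool coordinates, whose origin is the TCP and whose axes are the flange's). Camera axes: x right, y up, looking along -z (the intrinsics and any distortion apply to the point x, -y, -z); pixel columns grow to the right and rows downward; lengths in m; the calibration is good to about 2 mm. A picture is of the moment at which its call begins: read the wrist's pose just before it. There is no depth.
- hand_in(): hands the job in; it is judged then, once.
The state is a dict: "time_s": time; "joint_pos": joint angles; "joint_velocities": joint speeds; "effort": joint torques, N m; "tool_pos": TCP position; "tool_rot": TCP orientation; "ft_force": force on the tool from outside, world axes, zero at the start; "torque": the same for the moment, N m; "gripper_width": opening from 0.0 (shut) to 1.0 (fully open); "grasp_force": force on a finger pad.
Only numpy, scipy, OpenCV 4.12 (cv2) and the standard library are available. Lean on these libraries where they do the work, as an engineer would, in place of code of your own. Each camera call takes 0.05 s, during which the arm holds its last target. There are 200 camera calls.

### The job

Put the two paint markers away: lay one in each groove of the blue marker case, set down rather than dropped, so that each is cradled in its notches. Then lower the hinged lid gently, without letting it slam, until it is fully shut. Leave the two paper cups and the phone where they are.

Things in the scene. Friction and masses are not known exactly. Their poses are not given: they have to be found in the camera images.
- case: blue open marker case, fixed to the table, 164 (x) x 136 (y) x 42 (z) mm, walls 4 mm, inner floor 5 mm up. Origin: centre of its underside; x points to the hinge side, z up. Inside, two white ribs run along y at x = -42 and +42 mm, each 10 mm thick, tops 28 mm up, each with two 90-degree V notches at y = +26 and -26 mm. Between the ribs it is open down to the floor
- groove_left (a point): where the middle of a marker's axis lies when cradled along the case's x (cap either way) in the notches of both ribs at y = +26 mm of the case: 28 mm above the table, the marker's top 38 mm. Same axes as the case. A marker on top of the ribs instead stands proud and blocks the lid
- groove_right (a point): the same for the groove at y = -26 mm of the case
- marker_orange: orange paint marker: a plain cylinder 20 mm in diameter and 140 mm long, 45 g, white barrel with its cap in orange (50 mm) at one end. Origin at the middle of its axis; own x runs along the axis towards the cap. It starts lying on the table, axis 10 mm above it.
- marker_green: green paint marker: a plain cylinder 20 mm in diameter and 140 mm long, 45 g, white barrel with its cap in green (50 mm) at one end. Origin at the middle of its axis; own x runs along the axis towards the cap. It starts lying on the table, axis 10 mm above it.
- lid (a joint): angle of the lid in rad: 0 shut, about 1.57 upright, 1.9 widest. A stiff friction hinge (about 0.35 N m) keeps the lid wherever it is left; it weighs 220 g and takes a few newtons at its free edge
- lid_hinge (a point): middle of the hinge line, 82 mm along x from the case origin, 42.5 mm up; it runs along the case's y. The lid is a flat panel (blue frame, clear window) 136 mm wide, 6 mm thick, reaching 164 mm from the hinge line; underside in the hinge plane. Shut, its outer face is 48.5 mm up; upright, its outer face looks to case +x, so it can be pushed shut from behind
- lid_tab (a point): on the outer face of the white tab (60 mm wide) in the middle of the lid's free edge, 170 mm from the hinge line; the tab reaches to 176 mm. Here or beside it the lid can be pushed or pressed; moves with the lid
- big_cup: bystander: big paper cup with coloured dots and dry blue paint on its bottom, 96 mm across the rim, 70 mm high, 60 g; origin at the centre of its underside
- small_cup: bystander: small paper cup, 60 mm across the rim, 50 mm high, 30 g; origin at the centre of its underside
- phone: bystander: phone lying flat, 74 x 150 x 9 mm; origin at the centre of its underside, long along its y
Mind the look-alikes: they are no part of the job. What is shaped like the marker_orange but purple or red is not meant. Of the things that look like the case, the smaller one is meant.

How it is judged:
On the way:
1. both markers lie cradled in the case, one in each groove, while the lid is still open ((((x of marker_orange in the frame of case between -0.012 and 0.012 m and y of marker_orange in the frame of case between 0.021 and 0.031 m and z of marker_orange in the frame of case between 0.0235 and 0.0325 m and angle between the x axis of marker_orange and the x axis of case, either way round below 0.09 rad) and (x of marker_green in the frame of case between -0.012 and 0.012 m and y of marker_green in the frame of case between -0.031 and -0.021 m and z of marker_green in the frame of case between 0.0235 and 0.0325 m and angle between the x axis of marker_green and the x axis of case, either way round below 0.09 rad)) or ((x of marker_orange in the frame of case between -0.012 and 0.012 m and y of marker_orange in the frame of case between -0.031 and -0.021 m and z of marker_orange in the frame of case between 0.0235 and 0.0325 m and angle between the x axis of marker_orange and the x axis of case, either way round below 0.09 rad) and (x of marker_green in the frame of case between -0.012 and 0.012 m and y of marker_green in the frame of case between 0.021 and 0.031 m and z of marker_green in the frame of case between 0.0235 and 0.0325 m and angle between the x axis of marker_green and the x axis of case, either way round below 0.09 rad))) and value of joint lid above 0.6 rad), for 0.2 s.
At the end, for the whole second after the job is handed in: the lid is shut (within 0.05 rad), each groove cradles one marker (axis within 5 mm sideways, 12 mm along the groove, 4.5 mm in height and 0.09 rad), both at rest, cups and phone within 30 mm of where they were ((((x of marker_orange in the frame of case between -0.012 and 0.012 m and y of marker_orange in the frame of case between 0.021 and 0.031 m and z of marker_orange in the frame of case between 0.0235 and 0.0325 m and angle between the x axis of marker_orange and the x axis of case, either way round below 0.09 rad) and (x of marker_green in the frame of case between -0.012 and 0.012 m and y of marker_green in the frame of case between -0.031 and -0.021 m and z of marker_green in the frame of case between 0.0235 and 0.0325 m and angle between the x axis of marker_green and the x axis of case, either way round below 0.09 rad)) or ((x of marker_orange in the frame of case between -0.012 and 0.012 m and y of marker_orange in the frame of case between -0.031 and -0.021 m and z of marker_orange in the frame of case between 0.0235 and 0.0325 m and angle between the x axis of marker_orange and the x axis of case, either way round below 0.09 rad) and (x of marker_green in the frame of case between -0.012 and 0.012 m and y of marker_green in the frame of case between 0.021 and 0.031 m and z of marker_green in the frame of case between 0.0235 and 0.0325 m and angle between the x axis of marker_green and the x axis of case, either way round below 0.09 rad))) and value of joint lid below 0.05 rad and linear speed of each of marker_orange, marker_green below 0.03 m/s and distance of each of big_cup, small_cup, phone from where it was at the start of the episode below 0.03 m); the robot touches nothing.
It fails at once if the big paper cup is moved more than 30 mm or tipped (distance of big_cup from where it was at the start of the episode above 0.03 m or angle between big_cup's own z axis and vertical above 0.3 rad).
It fails at once if the small paper cup is moved more than 30 mm or tipped (distance of small_cup from where it was at the start of the episode above 0.03 m or angle between small_cup's own z axis and vertical above 0.3 rad).
It fails at once if the phone is moved more than 30 mm or tipped (distance of phone from where it was at the start of the episode above 0.03 m or angle between phone's own z axis and vertical above 0.3 rad).
It fails at once if the lid slams (faster than 2.5 rad/s within 0.5 rad of shut) (value of joint lid below 0.5 rad and velocity of joint lid below -2.5 rad/s).
It fails at once if a marker is let go over the case more than 32 mm above its cradled place ((x of marker_orange in the frame of case between -0.09 and 0.09 m and y of marker_orange in the frame of case between -0.075 and 0.075 m and z of marker_orange in the frame of case above 0.06 m and contact force between each of the arm, the fingers and marker_orange below 0.01 N) or (x of marker_green in the frame of case between -0.09 and 0.09 m and y of marker_green in the frame of case between -0.075 and 0.075 m and z of marker_green in the frame of case above 0.06 m and contact force between each of the arm, the fingers and marker_green below 0.01 N)).
It also fails if it takes over 72 s, if anything falls off the work surface, if the arm or the gripper's body presses on something with over 40 N, if the wrist force passes 120 N, or if a joint passes its speed limit or range.

## Working session

There is one attempt and no reset: what is moved stays moved. The work goes in short steps, Python scripts to look and compute and a tool call to move; the robot and the scene stay as the last step left them, time stands still between calls to the robot, and variables do not carry over. Pictures are saved under pics/ and viewed, at most 10 in all, crops included, and the job is handed in when it is done.

Besides the shell and the picture viewer there is one more tool, called in YAML: its name, and indented under it one key for each argument. carry_out: Moves the arm, as the interface text tells. Shift numbers are shares of 0.2 m and turn numbers shares of 180 degrees, none past 1 either way. Its arguments: {"type":"object","properties":{"series":{"type":"array","items":{"type":"array","items":{"type":"number","minimum":-1,"maximum":1}}},"newtons":{"type":"number"}},"required":["series"]}

```bash
mkdir -p pics; cat > h.py <<'E'
import numpy as np, cv2
from bench import sensors, read_camera
from scipy.spatial.transform import Rotation as R
def pose():
    s=sensors.observe(); T=np.eye(4); T[:3,:3]=R.from_rotvec(s["tool_rot"]).as_matrix(); T[:3,3]=s["tool_pos"]; return T,s
def cam(n):
    P,_=pose(); c=read_camera(n); c["T"]=P@np.array(c["hand_eye"]) if n=="wrist" else np.array(c["T"]); return c
def ray(c,uv):
    K=np.array(c["camera_matrix"]);D=np.array([c["k1"],0,0,0.])
    p=cv2.undistortPoints(np.array(uv,float).reshape(-1,1,2),K,D).reshape(-1,2)
    d=np.c_[p[:,0],-p[:,1],-np.ones(len(p))]@c["T"][:3,:3].T
    return c["T"][:3,3],d
def onz(c,uv,z):
    o,d=ray(c,uv); return o+d*((z-o[2])/d[:,2])[:,None]
def proj(c,X):
    Y=(np.array(X,float).reshape(-1,3)-c["T"][:3,3])@c["T"][:3,:3]
    return cv2.projectPoints(Y*[1,-1,-1],np.zeros(3),np.zeros(3),np.array(c["camera_matrix"]),np.array([c["k1"],0,0,0.]))[0].reshape(-1,2)
def move(to_p,to_R=None):
    T,_=pose(); d=T[:3,:3].T@(np.array(to_p)-T[:3,3])/0.2
    r=np.zeros(3) if to_R is None else R.from_matrix(T[:3,:3].T@to_R).as_rotvec()/np.pi
    print("move",d.round(3),r.round(3))
E
python3 - <<'E'
from h import *
for n in("top","scene","wrist"):
    c=cam(n); cv2.imwrite(f"pics/{n}0.png",c["pixels"]); print(n,c["T"].round(3).tolist(),c["camera_matrix"],c["k1"])
print(pose())
E
```

```text
top [[0.006, 0.99, -0.141, 0.288], [-1.0, 0.006, 0.005, 0.017], [0.006, 0.141, 0.99, 1.43], [0.0, 0.0, 0.0, 1.0]] [[464.88426487   0.         320.20580277]
 [  0.         464.88426487 199.96882154]
 [  0.           0.           1.        ]] -0.11254174241834099
scene [[0.549, -0.491, 0.677, 1.159], [0.836, 0.311, -0.452, -0.405], [0.012, 0.814, 0.581, 0.635], [0.0, 0.0, 0.0, 1.0]] [[384.38508419   0.         318.31933291]
 [  0.         384.38508419 201.88143743]
 [  0.           0.           1.        ]] -0.09501780976206474
wrist [[-0.289, -0.911, -0.294, 0.097], [0.957, -0.274, -0.09, -0.597], [0.001, -0.308, 0.951, 0.373], [0.0, 0.0, 0.0, 1.0]] [[319.64602582   0.         321.86954664]
 [  0.         319.64602582 205.89418833]
 [  0.           0.           1.        ]] -0.042269470003563465
(array([[-9.57447867e-01, -2.88605801e-01, -5.23836018e-04,
         1.73158971e-01],
       [-2.88606245e-01,  9.57447038e-01,  1.26722404e-03,
        -5.74250715e-01],
       [ 1.35817034e-04,  1.36448330e-03, -9.99999060e-01,
         2.55501520e-01],
       [ 0.00000000e+00,  0.00000000e+00,  0.00000000e+00,
         1.00000000e+00]]), {'time_s': 0.15, 'joint_pos': array([-9.44331294e-01,  4.06922147e-02,  8.40406947e-02, -3.18910202e-04,
       -1.61547851e+00, -3.33708336e-01]), 'joint_velocities': array([ 0.00157687, -0.00096332,  0.00276832,  0.00381305,  0.00070657,
       -0.00156274]), 'effort': array([-1.77584032e-03, -3.68614662e+01,  3.47691500e+01,  6.93619877e+00,
       -4.44302161e-03, -2.62031745e-05]), 'tool_pos': array([ 0.17315897, -0.57425071,  0.25550152]), 'tool_rot': array([ 4.58193766e-01, -3.10766212e+00, -2.08906226e-03]), 'ft_force': array([ 0.84741767,  0.29404817, -0.1574989 ]), 'torque': array([ 1.36408789e-02, -2.68499531e-05, -1.81278214e-02]), 'grasp_force': 0.0, 'gripper_width': 0.9962444351358991})
```

View pics/top0.png

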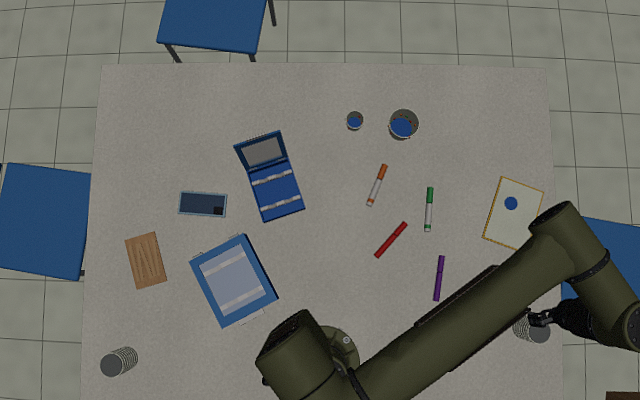

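View pics/scene0.png

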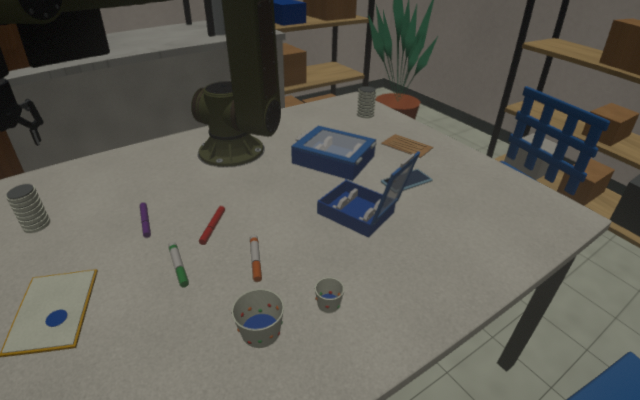

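Top view: of the two blue cases, the open one at (275,190) is smaller and has the open lid. The one at (233,280) is bigger and shut. The orange-capped marker is at (377,185) and the green-capped one at (429,209). Red (391,240) and purple (439,278) are decoys. I'll confirm in one enlarged crop and measure.

```bash
python3 - <<'E'
from h import *
c=cam("top"); im=c["pixels"]; cv2.imwrite("pics/crop1.png",cv2.resize(im[95:245,225:445],None,fx=3.6,fy=3.6,interpolation=cv2.INTER_CUBIC))
hsv=cv2.cvtColor(im,cv2.COLOR_BGR2HSV)
def comps(m,x0,y0,x1,y1):
    z=np.zeros_like(m); z[y0:y1,x0:x1]=m[y0:y1,x0:x1]
    cs,_=cv2.findContours(z,cv2.RETR_EXTERNAL,cv2.CHAIN_APPROX_NONE); return max(cs,key=cv2.contourArea)
for n,lo,hi,box in(("orange",(5,120,100),(20,255,255),(365,155,395,215)),("green",(45,100,50),(85,255,255),(415,180,440,240))):
    k=comps(cv2.inRange(hsv,lo,hi),*box); cc=cv2.minAreaRect(k)
    # whole marker = darker/brighter than table: cap | bright white
    w=cv2.inRange(hsv,(0,0,185),(180,60,255)); kw=comps(w,*box); cw=cv2.minAreaRect(kw)
    print(n,"cap",cc,"barrel",cw,onz(c,[cc[0],cw[0]],.01).round(4).tolist())
k=comps(cv2.inRange(hsv,(100,120,40),(125,255,255)),228,125,312,226)
h=cv2.convexHull(k); q=cv2.approxPolyDP(h,3,True).reshape(-1,2); print(q.tolist()); print(onz(c,q,.042).round(3).tolist())
for n,uv,z in(("big",(403,124),.035),("small",(355,120),.03),("phone",(202,204),0)): print(n,onz(c,[uv],z).round(3))
E
```

```text
Traceback (most recent call last):
ValueError: max() iterable argument is empty
```

View pics/crop1.png

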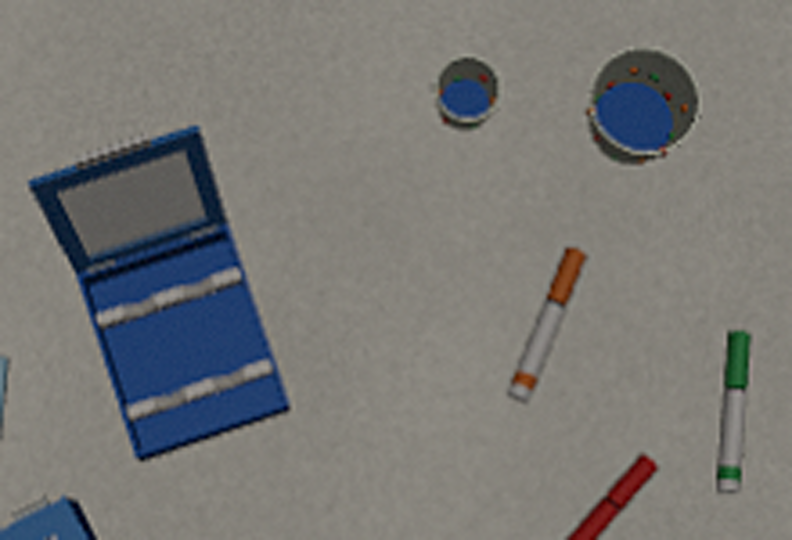

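The crop confirms the orange marker (orange cap, white barrel), the green marker, and the small open case with its two white ribs. Next I'll fix the thresholds.

```bash
python3 - <<'E'
from h import *
c=cam("top"); im=cv2.GaussianBlur(c["pixels"],(3,3),0); hsv=cv2.cvtColor(im,cv2.COLOR_BGR2HSV)
print("table",im[150,340],"white",im[192,374],im[210,429],"cap",hsv[172,382],hsv[195,430])
def comps(m,x0,y0,x1,y1):
    z=np.zeros_like(m); z[y0:y1,x0:x1]=m[y0:y1,x0:x1]
    cs,_=cv2.findContours(z,cv2.RETR_EXTERNAL,cv2.CHAIN_APPROX_NONE); return max(cs,key=cv2.contourArea)
for n,lo,hi,box in(("orange",(3,110,80),(22,255,255),(363,160,392,210)),("green",(45,90,40),(85,255,255),(418,182,438,236))):
    m=cv2.inRange(hsv,lo,hi); k=comps(m,*box); cc=cv2.minAreaRect(k)
    w=cv2.bitwise_or(m,cv2.inRange(hsv,(0,0,int(hsv[150,340,2])+22),(180,255,255))); cw=cv2.minAreaRect(comps(w,*box))
    P=onz(c,[cc[0],cw[0]],.01); d=P[0]-P[1]
    print(n,"cap",cc,"all",cw,P.round(4).tolist(),np.linalg.norm(d),np.degrees(np.arctan2(d[1],d[0])))
    b=cv2.boxPoints(cw); e=onz(c,b,.01); print(np.linalg.norm(e-np.roll(e,1,0),axis=1))
k=comps(cv2.inRange(hsv,(100,120,30),(125,255,255)),228,125,312,226)
q=cv2.approxPolyDP(cv2.convexHull(k),3,True).reshape(-1,2); print(q.tolist()); print(onz(c,q,.042).round(3).tolist())
for n,uv,z in(("big",(403,124),.035),("small",(355,120),.03),("phone",(202,204),0)): print(n,onz(c,[uv],z).round(3))
E
```

```text
table [122 129 133] white [130 134 136] [133 136 139] cap [ 12 197 127] [ 67 148  98]
orange cap ((382.0, 171.0), (5.570859909057617, 15.227017402648926), 21.801410675048828) all ((382.0, 171.0), (5.570859909057617, 15.227017402648926), 21.801410675048828) [[0.5823, -0.1825, 0.01], [0.5823, -0.1825, 0.01]] 0.0 0.0
[0.01733477 0.04882887 0.01742607 0.04881513]
green cap ((429.5, 194.5), (15.0, 5.0), 90.0) all ((429.5, 194.5), (15.0, 5.0), 90.0) [[0.5091, -0.3304, 0.01], [0.5091, -0.3304, 0.01]] 0.0 0.0
[0.04729513 0.01583844 0.04732869 0.01576281]
[[279, 131], [290, 168], [250, 182], [234, 145]]
[[0.7, 0.139, 0.042], [0.583, 0.103, 0.042], [0.539, 0.224, 0.042], [0.654, 0.277, 0.042]]
big [[ 0.728 -0.248  0.035]]
small [[ 0.741 -0.097  0.03 ]]
phone [[0.476 0.379 0.   ]]
```

```bash
cat > targ.py <<'E'
from h import *
def Rt(ang): # tool down, tool x = -(cos,sin)
    x=-np.array([np.cos(ang),np.sin(ang),0]); z=np.array([0,0,-1.]); return np.c_[x,np.cross(z,x),z]
E
python3 - <<'E'
from targ import *
c=cam("top"); f=lambda a:(np.array(a)+.5)/3.6+[225,95]-.5
for n,cap,b in(("orange",(382,171),(523,380)),("green",(429.5,194.5),(730,472))):
    P=onz(c,[cap,f(b)],.01); d=P[0]-P[1]; d/=np.linalg.norm(d); a=np.arctan2(d[1],d[0]); ctr=P[0]-.045*d
    print(n,ctr.round(4),np.degrees(a),"capband dist",np.linalg.norm(P[0]-P[1])); move([*ctr[:2],.2],Rt(a))
q=f([(140,458),(288,407),(228,235),(83,275)]); Q=onz(c,q,.042); print(Q.round(4).tolist(),Q.mean(0),[np.degrees(np.arctan2(*(Q[j]-Q[i])[1::-1])) for i,j in((0,3),(1,2),(1,0),(2,3))],np.linalg.norm(Q-np.roll(Q,1,0),axis=1))
# lid angle: tip corner rays vs hinge
ax=np.array([Q[3]-Q[0]+Q[2]-Q[1]])[0][:2]; ax/=np.linalg.norm(ax); H=(Q[2]+Q[3])/2
o,d=ray(c,f([(113,155)])); d=d[0]
u=np.r_[ax,0]; n=np.array([-ax[1],ax[0],0])
t=((H-o)@n)/(d@n); p=o+d*t; print("lid tip",(p-H)@u,p[2]-.0425)
for th in (1.4,1.57,1.7,1.9): print(th,proj(c,[H+[0,0,.0005]-u*.164*np.cos(th)+[0,0,.164*np.sin(th)]]),f((113,155)))
E
```

```text
orange [ 0.5408 -0.1651  0.01  ] -22.791864402984455 capband dist 0.1001878805129289
move [-2.351  1.429  0.28 ] [ 0.   -0.    0.22]
green [ 0.4643 -0.3262  0.01  ] -5.3233720213148406 capband dist 0.09805021353755854
move [-1.752  0.768  0.28 ] [ 0.    -0.     0.123]
[[0.4177, 0.1799, 0.042], [0.4613, 0.0569, 0.042], [0.6081, 0.1094, 0.042], [0.5728, 0.2319, 0.042]] [0.51498207 0.14451947 0.042     ] [np.float64(18.539675798441632), np.float64(19.687883952843524), np.float64(109.55032386514583), np.float64(106.0782360079974)] [0.16367416 0.13048073 0.15593028 0.12745339]
lid tip 0.03187901319314421 0.20351984957893984
1.4 [[264.66810989 162.18749606]] [256.02777778 137.69444444]
1.57 [[261.46359809 152.50711289]] [256.02777778 137.69444444]
1.7 [[259.16501532 145.41634837]] [256.02777778 137.69444444]
1.9 [[256.01323937 135.43554239]] [256.02777778 137.69444444]
```

Starting the move to the green marker.

carry_out:
  series:
    - [-0.2,0.09,0.03,0,0,0.03,0.6]
    - [-0.4,0.18,0.06,0,0,0.06,0.6]
    - [-0.6,0.26,0.1,0,0,0.09,0.6]
    - [-0.8,0.35,0.13,0,0,0.12,0.6]
    - [-0.876,0.384,0.14,0,0,0.123,0.6]

```text
time_s: 0.72
tool_pos: [0.3207, -0.448, 0.2274]
tool_rot: [-0.153, -3.138, -0.002]
ft_force: [0.1, -0.3, -0.1]
gripper_width: 0.605
grasp_force: 0.0
```

```bash
python3 - <<'E'
from targ import *
move([.464,-.326,.2],Rt(np.radians(-5.3)))
E
```

```text
move [-0.654  0.676  0.138] [ 0.    -0.    -0.001]
```

carry_out:
  series:
    - [-0.14,0.15,0.03,0,0,0,0.6]
    - [-0.28,0.29,0.06,0,0,0,0.6]
    - [-0.42,0.43,0.09,0,0,0,0.6]
    - [-0.56,0.57,0.12,0,0,0,0.6]
    - [-0.654,0.676,0.138,0,0,0,0.6]
    - [-0.654,0.676,0.138,0,0,0,0.6]
    - [-0.654,0.676,0.138,0,0,0,0.6]

```text
time_s: 1.3
tool_pos: [0.4624, -0.3267, 0.2]
tool_rot: [-0.143, -3.137, -0.001]
ft_force: [-1.2, 0.3, 0.6]
gripper_width: 0.597
grasp_force: 0.0
```

```bash
cat > mk.py <<'E'
from targ import *
def marker(lo,hi,name):
    c=cam("wrist"); im=c["pixels"]; cv2.imwrite(name,im); hsv=cv2.cvtColor(cv2.GaussianBlur(im,(3,3),0),cv2.COLOR_BGR2HSV)
    cs,_=cv2.findContours(cv2.inRange(hsv,lo,hi),cv2.RETR_EXTERNAL,cv2.CHAIN_APPROX_NONE)
    cs=sorted(cs,key=cv2.contourArea)[::-1][:3]; print([(cv2.minAreaRect(k)[0],cv2.contourArea(k)) for k in cs])
    r=[cv2.minAreaRect(k) for k in cs[:2]]; P=onz(c,[a[0] for a in r],.01); d=P[0]-P[1]; L=np.linalg.norm(d); d/=L; a=np.arctan2(d[1],d[0])
    e=(onz(c,cs[0].reshape(-1,2),.01)-P[1])@d; print("cap extent",np.ptp(e),"capband",L)
    ctr=P[1]+d*(e.max()-.07); print("ctr",ctr.round(4),np.degrees(a)); return ctr,a
G=((45,70,30),(85,255,255)); O=((3,110,60),(22,255,255))
E
python3 - <<'E'
from mk import *
print(pose()[0][:3,3])
c,a=marker(*G,"pics/w1.png"); move([*c[:2],.03],Rt(a))
E
```

```text
[ 0.46243511 -0.32672392  0.20004014]
[((322.0, 232.0), 665.5), ((323.0, 133.5), 192.5), ((436.0, 398.0), 7.5)]
cap extent 0.049486584462374514 capband 0.10028097331613797
ctr [ 0.466  -0.3269  0.01  ] -5.736551477814904
move [-0.021  0.005  0.853] [ 0.    -0.     0.002]
```

View pics/w1.png

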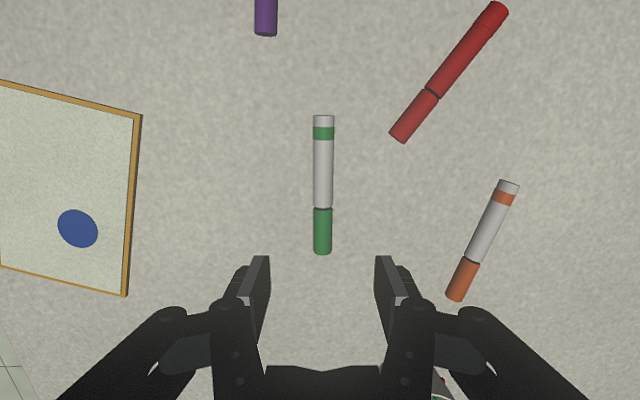

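The wrist view shows the green marker under the tool, with the cap at (322,232) and the band at (323,133). This agrees with the top estimate. I'll descend and grip.

carry_out:
  series:
    - [-0.021,0.005,0.2,0,0,0.002,0.6]
    - [-0.021,0.005,0.4,0,0,0.002,0.6]
    - [-0.021,0.005,0.6,0,0,0.002,0.6]
    - [-0.021,0.005,0.75,0,0,0.002,0.6]
    - [-0.021,0.005,0.82,0,0,0.002,0.6]
    - [-0.021,0.005,0.857,0,0,0.002,0.6]
    - [-0.021,0.005,0.857,0,0,0.002,0.5]
    - [-0.021,0.005,0.857,0,0,0.002,0.15]
    - [-0.021,0.005,0.857,0,0,0.002,0.1]
    - [-0.021,0.005,0.857,0,0,0.002,0.1]
  newtons: 30

```text
time_s: 2.18
tool_pos: [0.4669, -0.3281, 0.0316]
tool_rot: [0.157, 3.134, -0.002]
ft_force: [-0.3, -0.6, 3.7]
gripper_width: 0.214
grasp_force: 30.2
```

carry_out:
  series:
    - [0,0,0,0,0,0,0.1]
    - [0,0,0,0,0,0,0.1]
    - [0,0,0,0,0,0,0.1]
    - [0,0,0,0,0,0,0.1]

```text
time_s: 2.52
tool_pos: [0.467, -0.3281, 0.0315]
tool_rot: [0.156, 3.135, -0.003]
ft_force: [-0.7, -0.1, 6.7]
gripper_width: 0.215
grasp_force: 30.6
```

carry_out:
  series:
    - [0,0,-0.1,0,0,0,0.1]
    - [0,0,-0.25,0,0,0,0.1]
    - [0,0,-0.45,0,0,0,0.1]
    - [0,0,-0.65,0,0,0,0.1]
    - [0,0,-0.85,0,0,0,0.1]
    - [0,0,-1,0,0,0,0.1]
    - [0,0,-1,0,0,0,0.1]

```text
time_s: 3.1
tool_pos: [0.4676, -0.3287, 0.2381]
tool_rot: [0.156, 3.126, -0.008]
ft_force: [0.5, -1.6, 0.6]
gripper_width: 0.217
grasp_force: 30.1
```

```bash
python3 - <<'E'
from targ import *
print(pose()[0][:3,3]); move([.51,.143,.24],Rt(np.radians(18.8)))
E
```

```text
[ 0.46764296 -0.32874261  0.23814686]
move [ 0.024  2.368 -0.021] [-0.002  0.003 -0.136]
```

carry_out:
  series:
    - [0,0.15,0,0,0,0,0.1]
    - [0,0.32,0,0,0,0,0.1]
    - [0.0,0.5,0,0,0,0,0.1]
    - [0,0.68,0,0,0,0,0.1]
    - [0.0,0.86,0,0,0,0,0.1]
    - [0,1,0,0,0,0,0.1]

```text
time_s: 3.6
tool_pos: [0.4857, -0.1259, 0.2292]
tool_rot: [0.155, 3.137, 0.002]
ft_force: [1.5, 0.2, 0.6]
gripper_width: 0.22
grasp_force: 30.1
```

carry_out:
  series:
    - [0,0.18,0,0,0,-0.025,0.1]
    - [0,0.36,0,0,0,-0.05,0.1]
    - [0.0,0.54,0,0,0,-0.075,0.1]
    - [0,0.72,0,0,0,-0.1,0.1]
    - [0.0,0.88,0,0,0,-0.125,0.1]
    - [0.024,1,0,-0.002,0.003,-0.136,0.1]
    - [0.024,1,0,-0.002,0.003,-0.136,0.1]

```text
time_s: 4.18
tool_pos: [0.5006, 0.075, 0.2285]
tool_rot: [0.519, -3.088, -0.013]
ft_force: [0.3, -0.7, -2.1]
gripper_width: 0.219
grasp_force: 30.0
```

```bash
python3 - <<'E'
from targ import *
print(pose()[0][:3,3]); move([.51,.143,.24],Rt(np.radians(18.8)))
E
```

```text
[0.50056243 0.07495018 0.22852634]
move [-0.155  0.307 -0.056] [ 0.003 -0.003  0.002]
```

```bash
python3 - <<'E'
from targ import *
c=cam("wrist"); np.savez("w2.npz",**{k:np.array(v) for k,v in c.items()}); cv2.imwrite("pics/w2.png",c["pixels"]); print(pose()[0].round(4).tolist())
u=lambda x,y,z:[.515+x*np.cos(.328)-y*np.sin(.328),.1445+x*np.sin(.328)+y*np.cos(.328),z]
print(proj(c,[u(x,y,.042) for x in(-.082,.082) for y in(-.068,.068)]))
E
```

```text
[[-0.9457, -0.3249, -0.011, 0.5007], [-0.325, 0.9457, 0.0056, 0.0732], [0.0086, 0.0089, -0.9999, 0.2287], [0.0, 0.0, 0.0, 1.0]]
[[313.10174974 142.05590475]
 [455.94355983 143.15144773]
 [313.55573164 293.79535609]
 [436.4463225  293.20992974]]
```

View pics/w2.png

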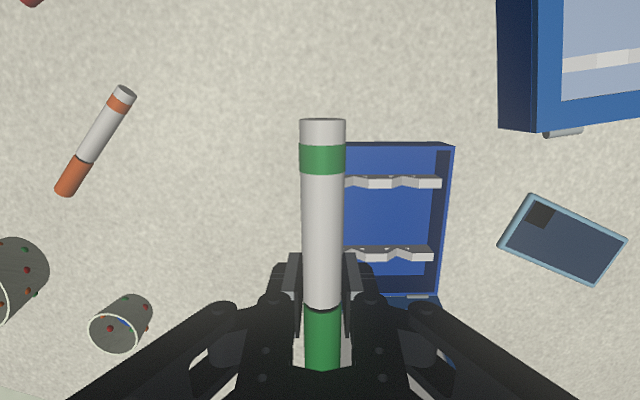

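The view shows the green marker held straight. The case rim corners are at (455,145) and (438,296), within about 2 px of prediction. I'll refine the case pose and the marker-in-hand offset.

```bash
cat > ref.py <<'E'
from targ import *
from scipy.optimize import least_squares
def fitline(pts):
    vx,vy,x,y=cv2.fitLine(np.array(pts,np.float32),cv2.DIST_HUBER,0,.01,.01).ravel(); return vx,vy,x,y
E
python3 - <<'E'
from ref import *
c=dict(np.load("w2.npz")); c["k1"]=float(c["k1"]); im=c["pixels"]; hsv=cv2.cvtColor(cv2.GaussianBlur(im,(3,3),0),cv2.COLOR_BGR2HSV)
b=cv2.inRange(hsv,(100,110,30),(128,255,255))
R_=[(np.flatnonzero(b[r,400:480]).max()+400.5,r) for r in range(155,285)]
Tp=[(q,np.flatnonzero(b[120:200,q]).min()+119.5) for q in range(352,445)]
W=onz(c,R_,.042); E=onz(c,Tp,.042)
for n,p in(("right",W),("front",E)):
    vx,vy,x,y=fitline(p[:,:2]); a=np.degrees(np.arctan2(vy,vx)); res=(p[:,:2]-[x,y])@[-vy,vx]; print(n,a%180,(x,y),res.std())
    if n=="right": l1=(x,y,a%180)
    else: l2=(x,y,a%180)
# pose from the two lines
a=np.radians(l1[2]); a2=np.radians(l2[2])-np.pi/2; print(np.degrees([a,a2]))
for th in(a,(a+a2)/2):
    ux=np.array([np.cos(th),np.sin(th)]); uy=np.array([-ux[1],ux[0]])
    s=np.array(l2[:2])@ux+.082; t=np.array(l1[:2])@uy-.068; print("centre",s*ux+t*uy,th)
m=[]
k=cv2.inRange(hsv,(45,70,30),(85,255,255)); cs,_=cv2.findContours(k,cv2.RETR_EXTERNAL,cv2.CHAIN_APPROX_NONE)
cs=sorted(cs,key=cv2.contourArea)[::-1][:2]
T,_s=pose()
for q in cs: print(cv2.minAreaRect(q)[0],cv2.boundingRect(q),np.linalg.inv(T)[:3]@np.r_[onz(c,[cv2.minAreaRect(q)[0]],T[2,3]-.0205)[0],1])
# tail end in tool coords: top of barrel white at col 323
g=im[100:150,323].max(1); print(g.tolist())
E
```

```text
right 19.233038 (np.float32(0.490284), np.float32(0.20718674)) 0.0003048406317924796
front 109.25658 (np.float32(0.435414), np.float32(0.13227928)) 1.5942702075215687e-05
[19.233036 19.256569]
centre [0.51789314 0.14479944] 0.33567983
centre [0.5178958  0.14480159] 0.3358852
(322.5, 337.5) (304, 304, 38, 68) [-0.03788003  0.00198875  0.02019398]
(322.0, 159.5) (300, 145, 45, 30) [0.05567872 0.00149427 0.02099313]
[197, 196, 198, 197, 199, 202, 205, 204, 201, 205, 205, 204, 202, 204, 203, 204, 208, 183, 89, 105, 159, 206, 202, 201, 202, 201, 201, 201, 201, 201, 202, 200, 201, 200, 200, 200, 202, 200, 200, 199, 199, 200, 200, 201, 207, 185, 158, 153, 154, 155]
```

```bash
cat > case.py <<'E'
from targ import *
th=.3358; C=np.array([.5179,.1448,0]); ux=np.array([np.cos(th),np.sin(th),0]); uy=np.array([-ux[1],ux[0],0])
def cp(x,y,z): return C+x*ux+y*uy+[0,0,z]
E
python3 - <<'E'
from case import *
move(cp(-.001,.025,.11),Rt(th)); print(R.from_matrix(pose()[0][:3,:3].T@Rt(th)).as_rotvec())
E
```

```text
move [-0.197  0.43   0.596] [ 0.003 -0.003 -0.002]
[ 0.00894613 -0.00856692 -0.00482797]
```

carry_out:
  series:
    - [-0.09,0.15,0.05,0,0,0,0.1]
    - [-0.197,0.3,0.1,0.003,-0.003,-0.002,0.1]
    - [-0.197,0.43,0.2,0.003,-0.003,-0.002,0.1]
    - [-0.197,0.43,0.35,0.003,-0.003,-0.002,0.1]
    - [-0.197,0.43,0.5,0.003,-0.003,-0.002,0.1]
    - [-0.197,0.43,0.59,0.003,-0.003,-0.002,0.1]
    - [-0.197,0.43,0.596,0.003,-0.003,-0.002,0.1]
    - [-0.197,0.43,0.596,0.003,-0.003,-0.002,0.1]

```text
time_s: 4.9
tool_pos: [0.5093, 0.1649, 0.11]
tool_rot: [-0.52, 3.098, -0.003]
ft_force: [-0.1, -0.3, 0.2]
gripper_width: 0.221
grasp_force: 30.0
```

```bash
python3 - <<'E'
from case import *
T,s=pose();print(T[:3,3],s["ft_force"]); move(cp(-.001,.025,.05),Rt(th))
E
```

```text
[0.50926    0.16489211 0.11000923] [-0.080534   -0.32562365  0.20911303]
move [-0.003  0.017  0.3  ] [-0.001 -0.    -0.001]
```

carry_out:
  series:
    - [-0.003,0.017,0.06,0,0,0,0.1]
    - [-0.003,0.017,0.13,0,0,0,0.1]
    - [-0.003,0.017,0.2,0,0,0,0.1]
    - [-0.003,0.017,0.25,0,0,0,0.1]
    - [-0.003,0.017,0.28,0,0,0,0.1]
    - [-0.003,0.017,0.295,0,0,0,0.1]
    - [-0.003,0.017,0.3,0,0,0,0.1]
    - [-0.003,0.017,0.3,0,0,0,0.1]

```text
time_s: 5.57
tool_pos: [0.5095, 0.1694, 0.0512]
tool_rot: [-0.521, 3.095, -0.001]
ft_force: [-0.1, 0.7, -0.5]
gripper_width: 0.215
grasp_force: 30.1
```

```bash
python3 - <<'E'
from case import *
T,s=pose();print(T[:3,3],s["ft_force"],(T[:3,3]-C)@ux,(T[:3,3]-C)@uy); c=cam("scene"); P=proj(c,[cp(0,0,.03)])[0].astype(int); print(P)
im=c["pixels"][P[1]-50:P[1]+50,P[0]-65:P[0]+65]; cv2.imwrite("pics/s1.png",cv2.resize(im,None,fx=6,fy=6,interpolation=cv2.INTER_CUBIC))
E
```

```text
[0.50945921 0.16941246 0.05117217] [-0.14540258  0.72887212 -0.49587672] 0.00014106399974844573 0.026019227528793636
[355 204]
```

View pics/s1.png

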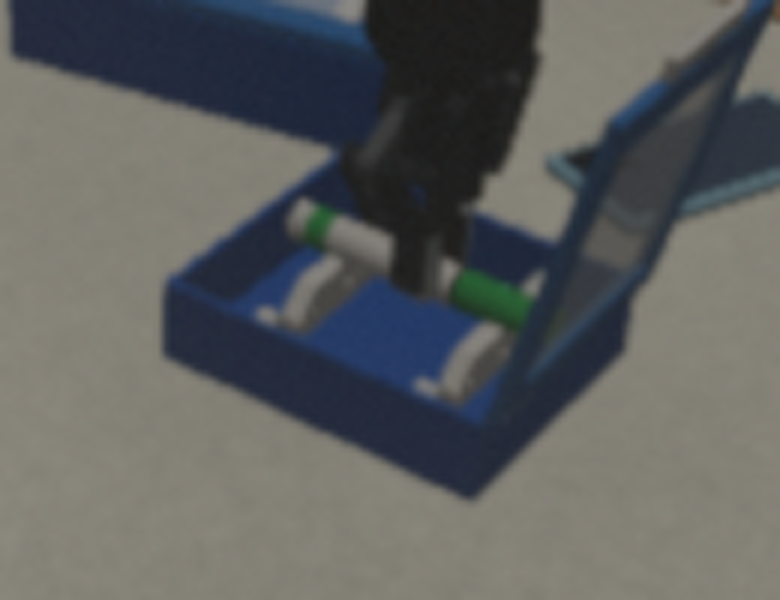

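The marker hangs over the far (left) groove, just above its notches. I'll lower slowly to contact.

carry_out:
  series:
    - [0,0,0.01,0,0,0,0.1]
    - [0,0,0.015,0,0,0,0.1]
    - [0,0,0.015,0,0,0,0.1]
    - [0,0,0.015,0,0,0,0.1]

```text
time_s: 5.95
tool_pos: [0.5099, 0.1703, 0.0497]
tool_rot: [-0.522, 3.093, 0.001]
ft_force: [-4.5, 1.9, 6.7]
gripper_width: 0.22
grasp_force: 30.8
```

carry_out:
  series:
    - [0,0,0.005,0,0,0,0.25]
    - [0,0,0.005,0,0,0,0.38]
    - [0,0,0.005,0,0,0,0.4]
    - [0,0,0.0,0,0,0,0.4]
    - [0,0,-0.05,0,0,0,0.4]
    - [0,0,-0.12,0,0,0,0.4]
    - [0,0,-0.3,0,0,0,0.4]
    - [0,0,-0.5,0,0,0,0.4]
    - [0,0,-0.7,0,0,0,0.5]
    - [0,0,-0.75,0,0,0,0.6]

```text
time_s: 6.78
tool_pos: [0.5111, 0.1696, 0.2064]
tool_rot: [-0.519, 3.085, 0.002]
ft_force: [0.4, 0.7, 0.9]
gripper_width: 0.597
grasp_force: 0.0
```

```bash
python3 - <<'E'
from case import *
T,s=pose();print(T[:3,3]); c=cam("wrist"); hsv=cv2.cvtColor(cv2.GaussianBlur(c["pixels"],(3,3),0),cv2.COLOR_BGR2HSV)
cv2.imwrite("pics/w3.png",c["pixels"])
cs,_=cv2.findContours(cv2.inRange(hsv,(45,70,30),(85,255,255)),cv2.RETR_EXTERNAL,cv2.CHAIN_APPROX_NONE)
for k in sorted(cs,key=cv2.contourArea)[::-1][:2]:
    p=onz(c,[cv2.minAreaRect(k)[0]],.03)[0]-C; print(cv2.minAreaRect(k)[0],cv2.contourArea(k),p@ux,p@uy)
move([.541,-.165,.19],Rt(np.radians(-22.8)))
E
```

```text
[0.51105288 0.16959976 0.20637206]
(323.5, 229.0) 811.0 0.04362010002433874 0.026870610421765403
(323.5, 125.5) 256.5 -0.05632441926581866 0.02692813500855081
move [ 0.407 -1.631  0.074] [0.001 0.004 0.233]
```

Green is cradled at about x −1 mm, y +27 mm in the case frame. Next is orange.

carry_out:
  series:
    - [0.05,-0.18,0.01,0,0,0.03,0.6]
    - [0.1,-0.36,0.02,0,0,0.06,0.6]
    - [0.15,-0.54,0.03,0,0,0.09,0.6]
    - [0.2,-0.72,0.04,0,0,0.12,0.6]
    - [0.24,-0.9,0.05,0,0,0.15,0.6]
    - [0.25,-1,0.06,0,0,0.18,0.6]
    - [0.25,-1,0.07,0,0,0.21,0.6]
    - [0.25,-1,0.074,0.001,0.004,0.233,0.6]
    - [0.25,-1,0.074,0.001,0.004,0.233,0.6]

```text
time_s: 7.58
tool_pos: [0.527, -0.0368, 0.1831]
tool_rot: [-0.626, -3.068, 0.009]
ft_force: [0.3, 0.0, -0.7]
gripper_width: 0.598
grasp_force: 0.0
```

```bash
python3 - <<'E'
from targ import *
move([.541,-.165,.19],Rt(np.radians(-22.8)))
E
```

```text
move [-0.315 -0.563 -0.033] [-0.002 -0.003 -0.001]
```

carry_out:
  series:
    - [-0.08,-0.15,0,0,0,0,0.6]
    - [-0.16,-0.3,0,0,0,0,0.6]
    - [-0.25,-0.45,-0.02,0,0,0,0.6]
    - [-0.315,-0.563,-0.033,0,0,0,0.6]
    - [-0.315,-0.563,-0.033,0,0,0,0.6]
    - [-0.315,-0.563,-0.033,0,0,0,0.6]
    - [-0.315,-0.563,-0.033,0,0,0,0.6]

```text
time_s: 8.17
tool_pos: [0.5415, -0.164, 0.1899]
tool_rot: [-0.618, -3.071, 0.008]
ft_force: [0.3, -0.8, -0.5]
gripper_width: 0.603
grasp_force: 0.0
```

```bash
python3 - <<'E'
from mk import *
print(pose()[0][:3,3])
c,a=marker(*O,"pics/w4.png"); move([*c[:2],.031],Rt(a))
E
```

```text
[ 0.5415138  -0.16398059  0.1898992 ]
[((321.5, 234.0), 756.0), ((15.5, 296.5), 552.0), ((320.5, 132.0), 226.0)]
cap extent 0.02677054268767065 capband 0.358353181365637
ctr [ 0.5725 -0.239   0.01  ] 80.11084784066449
move [-0.295 -0.283  0.794] [ 0.001 -0.004 -0.571]
```

```bash
python3 - <<'E'
from mk import *
c=cam("wrist"); P=onz(c,[(321.5,234),(320.5,132)],.01); d=P[0]-P[1]; L=np.linalg.norm(d); d/=L; a=np.arctan2(d[1],d[0]); ctr=P[0]-.0450*d
print(ctr,L,np.degrees(a)); move([*ctr[:2],.031],Rt(a))
E
```

```text
[ 0.54049382 -0.16599899  0.01      ] 0.10033981855123222 -22.214869066361903
move [-0.007 -0.009  0.795] [-0.002 -0.003 -0.003]
```

carry_out:
  series:
    - [-0.007,-0.009,0.2,-0.002,-0.003,-0.003,0.6]
    - [-0.007,-0.009,0.4,-0.002,-0.003,-0.003,0.6]
    - [-0.007,-0.009,0.58,-0.002,-0.003,-0.003,0.6]
    - [-0.007,-0.009,0.7,-0.002,-0.003,-0.003,0.6]
    - [-0.007,-0.009,0.77,-0.002,-0.003,-0.003,0.6]
    - [-0.007,-0.009,0.797,-0.002,-0.003,-0.003,0.6]
    - [-0.007,-0.009,0.797,-0.002,-0.003,-0.003,0.5]
    - [-0.007,-0.009,0.797,-0.002,-0.003,-0.003,0.15]
    - [-0.007,-0.009,0.797,-0.002,-0.003,-0.003,0.1]
    - [-0.007,-0.009,0.797,-0.002,-0.003,-0.003,0.1]

```text
time_s: 9.1
tool_pos: [0.5417, -0.1668, 0.0324]
tool_rot: [0.605, 3.079, -0.001]
ft_force: [-0.6, 1.2, 2.8]
gripper_width: 0.219
grasp_force: 30.1
```

carry_out:
  series:
    - [0,0,0,0,0,0,0.1]
    - [0,0,0,0,0,0,0.1]
    - [0,0,0,0,0,0,0.1]

```text
time_s: 9.35
tool_pos: [0.5417, -0.1668, 0.0323]
tool_rot: [0.605, 3.078, -0.001]
ft_force: [-1.0, 2.0, 6.1]
gripper_width: 0.216
grasp_force: 30.4
```

carry_out:
  series:
    - [0,0,-0.1,0,0,0,0.1]
    - [0,0,-0.25,0,0,0,0.1]
    - [0,0,-0.45,0,0,0,0.1]
    - [0,0,-0.65,0,0,0,0.1]
    - [0,0,-0.85,0,0,0,0.1]
    - [0,0,-1,0,0,0,0.1]
    - [0,0,-1,0,0,0,0.1]

```text
time_s: 9.93
tool_pos: [0.5423, -0.1678, 0.2392]
tool_rot: [0.605, 3.069, -0.002]
ft_force: [0.2, 0.7, 0.3]
gripper_width: 0.213
grasp_force: 29.9
```

```bash
python3 - <<'E'
from case import *
print(pose()[0][:3,3]); move(cp(-.001,-.027,.22),Rt(th))
E
```

```text
[ 0.54231906 -0.16777417  0.23922274]
move [0.621 1.295 0.09 ] [-0.001  0.004 -0.231]
```

carry_out:
  series:
    - [0.08,0.16,0,0,0,-0.03,0.1]
    - [0.16,0.32,0,0,0,-0.065,0.1]
    - [0.24,0.48,0,0,0,-0.1,0.1]
    - [0.32,0.64,0,0,0,-0.135,0.1]
    - [0.4,0.8,0,0,0,-0.17,0.1]
    - [0.45,0.9,0,0,0,-0.2,0.1]
    - [0.48,1,0,-0.001,0.004,-0.231,0.1]
    - [0.48,1,0,-0.001,0.004,-0.231,0.1]

```text
time_s: 10.6
tool_pos: [0.5271, 0.0578, 0.2295]
tool_rot: [0.537, -3.083, -0.009]
ft_force: [-0.2, -1.7, -1.0]
gripper_width: 0.22
grasp_force: 29.9
```

```bash
python3 - <<'E'
from case import *
T,_=pose();print(T[:3,3]); c=cam("wrist"); hsv=cv2.cvtColor(cv2.GaussianBlur(c["pixels"],(3,3),0),cv2.COLOR_BGR2HSV)
cs,_=cv2.findContours(cv2.inRange(hsv,*((3,110,60),(22,255,255))),cv2.RETR_EXTERNAL,cv2.CHAIN_APPROX_NONE)
for q in sorted(cs,key=cv2.contourArea)[::-1][:3]: print(cv2.minAreaRect(q)[0],cv2.contourArea(q),np.linalg.inv(T)[:3]@np.r_[onz(c,[cv2.minAreaRect(q)[0]],T[2,3]-.021)[0],1])
move(cp(-.001,-.027,.22),Rt(th))
E
```

```text
[0.52713849 0.05776308 0.22954654]
(322.0, 337.5) 2088.0 [-3.79919142e-02 -4.61733328e-05  2.05976823e-02]
(321.5, 159.5) 1136.5 [ 0.05597185 -0.00027724  0.02159452]
(13.0, 287.0) 23.5 [-0.00883852 -0.15990365  0.0197302 ]
move [-0.099  0.298  0.049] [ 0.002 -0.003  0.001]
```

carry_out:
  series:
    - [-0.05,0.15,0.02,0,0,0,0.1]
    - [-0.099,0.298,0.05,0.002,-0.003,0.001,0.1]
    - [-0.099,0.298,0.15,0.002,-0.003,0.001,0.1]
    - [-0.099,0.298,0.3,0.002,-0.003,0.001,0.1]
    - [-0.099,0.298,0.45,0.002,-0.003,0.001,0.1]
    - [-0.099,0.298,0.57,0.002,-0.003,0.001,0.1]
    - [-0.099,0.298,0.6,0.002,-0.003,0.001,0.1]
    - [-0.099,0.298,0.6,0.002,-0.003,0.001,0.1]

```text
time_s: 11.32
tool_pos: [0.524, 0.1165, 0.1084]
tool_rot: [0.518, -3.094, 0.003]
ft_force: [0.8, -1.2, -0.8]
gripper_width: 0.216
grasp_force: 29.8
```

```bash
python3 - <<'E'
from case import *
T,s=pose();print(T[:3,3],s["ft_force"]); move(cp(-.001,-.026,.05),Rt(th))
E
```

```text
[0.52404253 0.1164615  0.1083764 ] [ 0.80345873 -1.15938632 -0.79730538]
move [-0.014  0.014  0.292] [-0.    -0.001 -0.001]
```

carry_out:
  series:
    - [-0.014,0.014,0.06,0,0,0,0.1]
    - [-0.014,0.014,0.13,0,0,0,0.1]
    - [-0.014,0.014,0.2,0,0,0,0.1]
    - [-0.014,0.014,0.25,0,0,0,0.1]
    - [-0.014,0.014,0.275,0,0,0,0.1]
    - [-0.014,0.014,0.29,0,0,0,0.1]
    - [-0.014,0.014,0.3,0,0,0,0.1]
    - [-0.014,0.014,0.305,0,0,0,0.1]
    - [-0.014,0.014,0.305,0,0,0,0.1]

```text
time_s: 12.07
tool_pos: [0.5272, 0.1216, 0.0504]
tool_rot: [-0.522, 3.097, -0.0]
ft_force: [-2.1, 0.7, 1.9]
gripper_width: 0.214
grasp_force: 30.2
```

```bash
python3 - <<'E'
from case import *
T,s=pose();print(s["ft_force"],(T[:3,3]-C)@ux,(T[:3,3]-C)@uy,T[2,3])
E
```

```text
[-2.12780003  0.69008426  1.85222242] 0.0010997498623081957 -0.024925016381756714 0.05041705624364121
```

Contact is starting at the right height, as it did with green. I'll seat it, release, then lift while moving back.

carry_out:
  series:
    - [0,0,0.008,0,0,0,0.1]
    - [0,0,0.01,0,0,0,0.1]
    - [0,0,0.01,0,0,0,0.25]
    - [0,0,0.01,0,0,0,0.38]
    - [0,0,0.005,0,0,0,0.4]
    - [0,0,-0.05,0,0,0,0.4]
    - [0,0,-0.15,0,0,0,0.4]
    - [0,0,-0.4,0,0,0,0.4]
    - [0,0,-0.65,0,0,0,0.4]
    - [0,0,-0.8,0,0,0,0.4]

```text
time_s: 12.9
tool_pos: [0.5264, 0.1209, 0.2067]
tool_rot: [0.521, -3.097, 0.002]
ft_force: [1.7, 1.0, -0.1]
gripper_width: 0.396
grasp_force: 0.0
```

```bash
python3 - <<'E'
from case import *
T,s=pose();print(T[:3,3]); c=cam("wrist"); hsv=cv2.cvtColor(cv2.GaussianBlur(c["pixels"],(3,3),0),cv2.COLOR_BGR2HSV)
cv2.imwrite("pics/w5.png",c["pixels"])
for lo,hi in(((45,70,30),(85,255,255)),((3,110,60),(22,255,255))):
  cs,_=cv2.findContours(cv2.inRange(hsv,lo,hi),cv2.RETR_EXTERNAL,cv2.CHAIN_APPROX_NONE)
  for k in sorted(cs,key=cv2.contourArea)[::-1][:2]:
    p=onz(c,[cv2.minAreaRect(k)[0]],.03)[0]-C; print(cv2.minAreaRect(k)[0],cv2.contourArea(k),p@ux,p@uy)
c=cam("scene"); print("tab at angles",[(t,proj(c,[cp(.082-.164*np.cos(t),y,.0425+.164*np.sin(t)) for y in(-.068,.068)]).round().tolist()) for t in(1.6,1.7,1.8,1.9)])
P=[375,175]; im=c["pixels"][120:240,300:460]; cv2.imwrite("pics/s2.png",cv2.resize(im,None,fx=5,fy=5,interpolation=cv2.INTER_CUBIC))
E
```

```text
[0.52637696 0.12093794 0.20673534]
(374.84661865234375, 232.6811065673828) 804.0 0.0436284745580451 0.02696542319633274
(379.5, 130.0) 241.0 -0.05624008635019458 0.0264004323360448
(322.5, 233.5) 769.0 0.04438681675710523 -0.025124744930825886
(322.5, 131.0) 223.0 -0.05537284012245117 -0.024962280622471432
tab at angles [(1.6, [[378.0, 168.0], [406.0, 146.0]]), (1.7, [[384.0, 171.0], [412.0, 148.0]]), (1.8, [[390.0, 174.0], [418.0, 151.0]]), (1.9, [[397.0, 178.0], [423.0, 155.0]])]
```

View pics/s2.png

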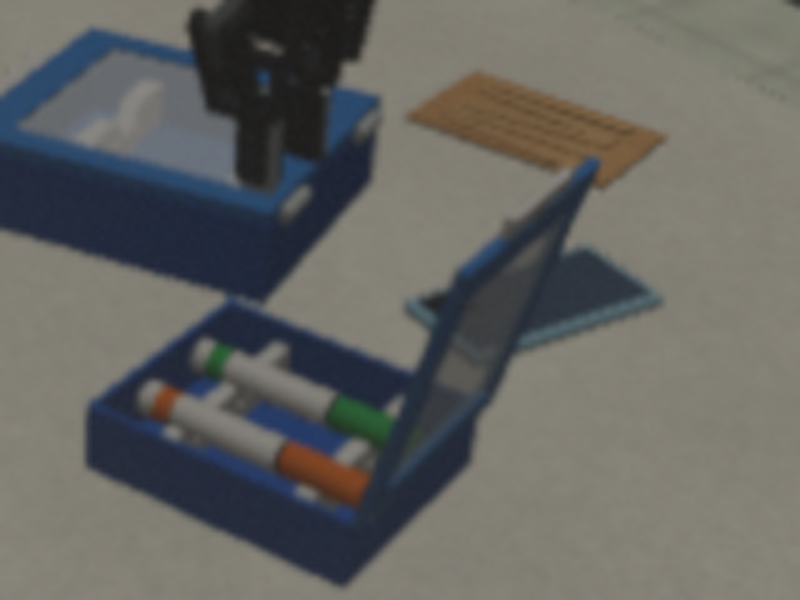

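The scene crop shows both markers cradled: orange in front, green behind. The lid's top corners are at crop (458,272) and (597,160), which puts the lid at about 1.82 rad. Next I go over the lid and behind it with the fingers shut.

```bash
python3 - <<'E'
from case import *
move(cp(-.03,0,.29),Rt(th)); move(cp(.16,0,.29),Rt(th)); move(cp(.16,0,.20),Rt(th))
E
```

```text
move [ 0.163  0.128 -0.382] [-0.     0.004 -0.001]
move [-0.787  0.13  -0.369] [-0.     0.004 -0.001]
move [-0.781  0.13   0.081] [-0.     0.004 -0.001]
```

carry_out:
  series:
    - [0.08,0.06,-0.18,0,0,0,0.2]
    - [0.163,0.128,-0.36,0,0.002,0,0]
    - [0.16,0.128,-0.42,0,0.004,0,0]
    - [0.0,0.13,-0.42,0,0.004,0,0]
    - [-0.18,0.13,-0.42,0,0.004,0,0]
    - [-0.36,0.13,-0.42,0,0.004,0,0]
    - [-0.54,0.13,-0.42,0,0.004,0,0]
    - [-0.7,0.13,-0.42,0,0.004,0,0]
    - [-0.787,0.13,-0.4,0,0.004,0,0]
    - [-0.787,0.13,-0.4,0,0.004,0,0]

```text
time_s: 13.83
tool_pos: [0.669, 0.1982, 0.28]
tool_rot: [0.518, -3.08, 0.006]
ft_force: [0.1, 1.5, -1.3]
gripper_width: 0.003
grasp_force: 0.0
```

```bash
python3 - <<'E'
from case import *
T,s=pose();p=T[:3,3]-C;print(p@ux,p@uy,p[2],s["ft_force"],s["gripper_width"]); move(cp(.16,0,.20),Rt(th))
E
```

```text
0.1602256298158854 0.0006794127497746151 0.27998774805692134 [ 0.14177293  1.46228042 -1.33042234] 0.0028918694412218187
move [-0.006 -0.003  0.4  ] [-0.    -0.006 -0.001]
```

carry_out:
  series:
    - [-0.006,-0.003,0.15,0,-0.006,0,0]
    - [-0.006,-0.003,0.3,0,-0.006,0,0]
    - [-0.006,-0.003,0.4,0,-0.006,0,0]
    - [-0.006,-0.003,0.4,0,-0.006,0,0]

```text
time_s: 14.17
tool_pos: [0.6651, 0.1964, 0.1986]
tool_rot: [0.521, -3.095, 0.001]
ft_force: [-0.6, -0.3, -0.8]
gripper_width: 0.002
grasp_force: 0.0
```

```bash
python3 - <<'E'
from case import *
T,s=pose();p=T[:3,3]-C;print(p@ux,p@uy,p[2],s["ft_force"])
x0,z0=p@ux,p[2]
def tcp(t,rho=.15): return .082-rho*np.cos(t)+.006*np.sin(t)+.011, .0425+rho*np.sin(t)+.006*np.cos(t)+.028
for t in np.arange(1.75,-.01,-.07):
    x,z=tcp(t); print(round(t,2),round(x,4),round(z,4),"shift",round((x0-x)/.2,3),round((z0-z)/.2,3))
E
```

```text
0.1559850629666918 0.0002432024743120396 0.1985893159928878 [-0.60833982 -0.3295716  -0.8362941 ]
1.75 0.1256 0.217 shift 0.152 -0.092
1.68 0.1153 0.219 shift 0.203 -0.102
1.61 0.1049 0.2201 shift 0.256 -0.108
1.54 0.0944 0.2206 shift 0.308 -0.11
1.47 0.0839 0.2203 shift 0.361 -0.109
1.4 0.0734 0.2193 shift 0.413 -0.104
1.33 0.0631 0.2176 shift 0.465 -0.095
1.26 0.0528 0.2151 shift 0.516 -0.083
1.19 0.0428 0.212 shift 0.566 -0.067
1.12 0.033 0.2081 shift 0.615 -0.048
1.05 0.0236 0.2036 shift 0.662 -0.025
0.98 0.0144 0.1984 shift 0.708 0.001
0.91 0.0057 0.1926 shift 0.752 0.03
0.84 -0.0027 0.1862 shift 0.793 0.062
0.77 -0.0105 0.1792 shift 0.832 0.097
0.7 -0.0179 0.1717 shift 0.869 0.134
0.63 -0.0247 0.1637 shift 0.903 0.174
0.56 -0.0309 0.1553 shift 0.934 0.217
0.49 -0.0365 0.1464 shift 0.963 0.261
0.42 -0.0415 0.1371 shift 0.988 0.307
0.35 -0.0458 0.1276 shift 1.009 0.355
0.28 -0.0495 0.1177 shift 1.027 0.404
0.21 -0.0525 0.1076 shift 1.042 0.455
0.14 -0.0547 0.0974 shift 1.053 0.506
0.07 -0.0562 0.087 shift 1.061 0.558
-0.0 -0.057 0.0765 shift 1.065 0.61
```

Both position and path look good. Pushing in stages.

carry_out:
  series:
    - [0.08,0,-0.03,0,0,0,0]
    - [0.15,0,-0.07,0,0,0,0]
    - [0.2,0,-0.09,0,0,0,0]
    - [0.25,0,-0.1,0,0,0,0]
    - [0.3,0,-0.105,0,0,0,0]
    - [0.35,0,-0.105,0,0,0,0]
    - [0.4,0,-0.1,0,0,0,0]
    - [0.45,0,-0.095,0,0,0,0]
    - [0.5,0,-0.085,0,0,0,0]
    - [0.55,0,-0.07,0,0,0,0]

```text
time_s: 15.0
tool_pos: [0.5638, 0.1608, 0.2213]
tool_rot: [-0.52, 3.087, 0.002]
ft_force: [0.5, 0.1, 1.9]
gripper_width: 0.004
grasp_force: 1.0
```

```bash
python3 - <<'E'
from case import *
T,s=pose();p=T[:3,3]-C;print(p@ux,p@uy,p[2],s["ft_force"])
c=cam("scene"); im=c["pixels"][120:240,300:460]; cv2.imwrite("pics/s3.png",cv2.resize(im,None,fx=5,fy=5,interpolation=cv2.INTER_CUBIC))
x0,z0=p@ux,p[2]
def tcp(t,rho=.15): return .082-rho*np.cos(t)+.006*np.sin(t)+.011, .0425+rho*np.sin(t)+.006*np.cos(t)+.028
for t in np.arange(1.19,-.1,-.07):
    x,z=tcp(t); print(round(t,2),round((x0-x)/.2,3),round((z0-z)/.2,3))
E
```

```text
0.04860390795293966 -3.963839780403519e-06 0.22129478709221417 [0.45222157 0.11366541 1.93965612]
1.19 0.029 0.047
1.12 0.078 0.066
1.05 0.125 0.088
0.98 0.171 0.114
0.91 0.215 0.143
0.84 0.256 0.175
0.77 0.296 0.21
0.7 0.332 0.248
0.63 0.366 0.288
0.56 0.398 0.33
0.49 0.426 0.375
0.42 0.451 0.421
0.35 0.472 0.469
0.28 0.491 0.518
0.21 0.505 0.568
0.14 0.516 0.62
0.07 0.524 0.672
-0.0 0.528 0.724
-0.07 0.528 0.777
```

View pics/s3.png

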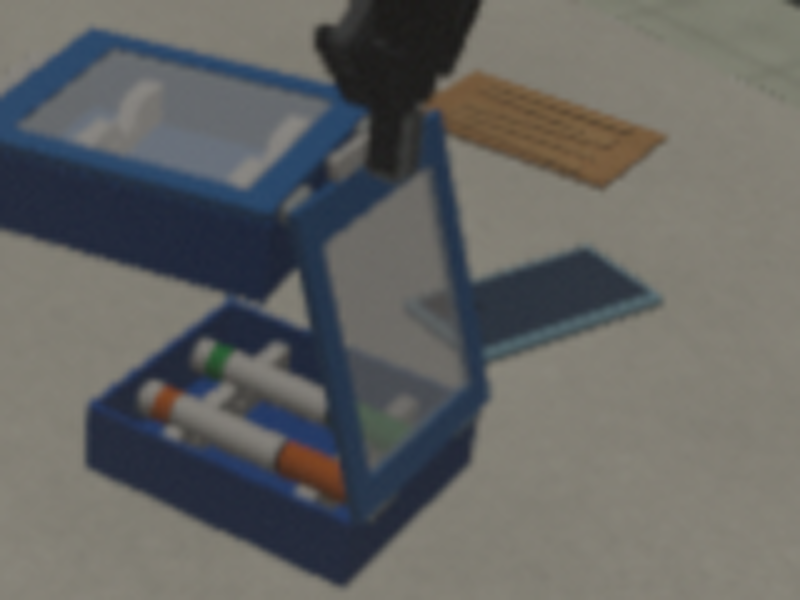

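The lid is following: it now leans inward at about 1.2 rad, with the fingers on its outer face near the tab. Continuing along the arc.

carry_out:
  series:
    - [0.03,0,0.045,0,0,0,0]
    - [0.08,0,0.065,0,0,0,0]
    - [0.125,0,0.09,0,0,0,0]
    - [0.17,0,0.115,0,0,0,0]
    - [0.215,0,0.145,0,0,0,0]
    - [0.255,0,0.175,0,0,0,0]
    - [0.295,0,0.21,0,0,0,0]
    - [0.33,0,0.25,0,0,0,0]
    - [0.365,0,0.29,0,0,0,0]
    - [0.4,0,0.33,0,0,0,0]

```text
time_s: 15.88
tool_pos: [0.4888, 0.135, 0.1534]
tool_rot: [-0.52, 3.089, 0.002]
ft_force: [2.1, 0.1, 0.9]
gripper_width: 0.0
grasp_force: 0.7
```

```bash
python3 - <<'E'
from case import *
T,s=pose();p=T[:3,3]-C;print(p@ux,p@uy,p[2],s["ft_force"])
x0,z0=p@ux,p[2]
def tcp(t,rho=.15): return .082-rho*np.cos(t)+.006*np.sin(t)+.011, .0425+rho*np.sin(t)+.006*np.cos(t)+.028
for t in np.arange(.56,-.1,-.07):
    x,z=tcp(t); print(round(t,2),round((x0-x)/.2,3),round((z0-z)/.2,3))
E
```

```text
-0.03070767678627412 0.00035193185052723495 0.15343216342358088 [2.10708078 0.13936881 0.89099364]
0.56 0.001 -0.009
0.49 0.029 0.035
0.42 0.054 0.081
0.35 0.076 0.129
0.28 0.094 0.179
0.21 0.109 0.229
0.14 0.12 0.28
0.07 0.128 0.332
0.0 0.131 0.385
-0.07 0.132 0.437
```

Slower for the final part, stopping on contact.

carry_out:
  series:
    - [0.03,0,0.035,0,0,0,0]
    - [0.05,0,0.08,0,0,0,0]
    - [0.075,0,0.13,0,0,0,0]
    - [0.095,0,0.18,0,0,0,0]
    - [0.11,0,0.23,0,0,0,0]
    - [0.12,0,0.28,0,0,0,0]
    - [0.125,0,0.32,0,0,0,0]
    - [0.13,0,0.36,0,0,0,0]
    - [0.13,0,0.38,0,0,0,0]
    - [0.13,0,0.38,0,0,0,0]

```text
time_s: 16.72
tool_pos: [0.4638, 0.1263, 0.0743]
tool_rot: [-0.521, 3.093, -0.0]
ft_force: [0.5, 0.6, 0.4]
gripper_width: -0.005
grasp_force: 0.0
```

carry_out:
  series:
    - [0,0,0.005,0,0,0,0]
    - [0,0,0.01,0,0,0,0]
    - [0,0,0.015,0,0,0,0]
    - [0,0,0.02,0,0,0,0]
    - [0,0,0.02,0,0,0,0]
    - [0,0,0.02,0,0,0,0]

```text
time_s: 17.22
tool_pos: [0.4642, 0.1266, 0.0734]
tool_rot: [-0.521, 3.092, 0.0]
ft_force: [-10.4, -1.5, 16.1]
gripper_width: 0.004
grasp_force: 7.8
```

Firm contact (16 N) at lid height. Lifting off to check.

carry_out:
  series:
    - [0,0,-0.02,0,0,0,0]
    - [0,0,-0.15,0,0,0,0]
    - [0,0,-0.3,0,0,0,0]
    - [0.1,0,-0.5,0,0,0,0]
    - [0.2,0,-0.7,0,0,0,0]
    - [0.3,0,-0.8,0,0,0,0]
    - [0.3,0,-0.8,0,0,0,0]
    - [0.3,0,-0.8,0,0,0,0]

```text
time_s: 17.88
tool_pos: [0.4065, 0.107, 0.233]
tool_rot: [-0.521, 3.088, 0.006]
ft_force: [0.0, -0.1, -0.7]
gripper_width: 0.0
grasp_force: 0.0
```

```bash
python3 - <<'E'
from case import *
c=cam("scene"); im=c["pixels"][150:250,290:420]; cv2.imwrite("pics/s4.png",cv2.resize(im,None,fx=6,fy=6,interpolation=cv2.INTER_CUBIC))
for t in(0,.05,.1): print(t,((proj(c,[cp(.082-.164*np.cos(t)+.006*np.sin(t),y,.0425+.164*np.sin(t)+.006*np.cos(t)) for y in(-.068,.068)])-[290,150])*6).round())
E
```

```text
0 [[159. 294.]
 [332. 166.]]
0.05 [[160. 279.]
 [334. 152.]]
0.1 [[162. 265.]
 [336. 138.]]
```

View pics/s4.png

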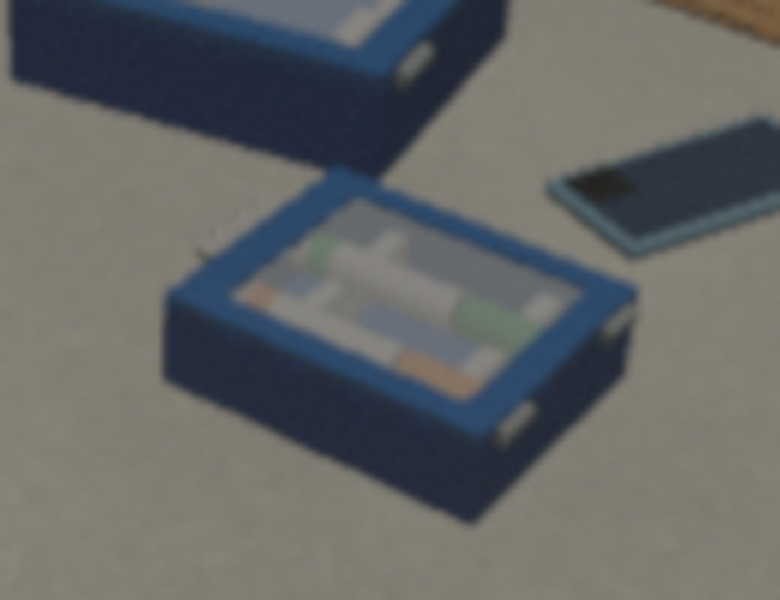

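The lid's free corners are at (166,293) and (335,166), which matches the prediction for 0 rad. It is fully shut, both markers are inside, and the arm is clear.

```bash
python3 -c "
from bench import hand_in; print(hand_in())"
```

```text
the job is handed in; nothing more can be done
None
```

Both markers are cradled in the case (green in the left groove, orange in the right), the lid was lowered under control and is fully shut, the cups and phone were left alone, and the job is handed in, though no verdict came back.

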